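# Sweep the tea lights into the crumb pan

## Robot

A 6-joint arm with a two-finger parallel gripper is mounted at the origin on a cart in front of the work surface, level with it; the furniture and walls round the work are solid. World frame = base frame: x ahead of the robot, y to its left, z up, the work surface at z = 0. Lengths are in mm, angles in rad, forces in N, time in s.
With the tool pointing down it reaches from about 350 to 775 mm from the base axis. Payload 7.3 kg.
Tool frame: the origin (TCP) lies on the mounting face of the last link; the fingertips stand 178 mm ahead of it and the grasp point (between the pads) lies 159 mm ahead of it; z points along the fingers, y is the line along which they close (so a half turn about z gives the same grasp; the last joint's range is limited). The gripper opens to 92 mm and grips with 3 to 60 N. Pads are 19 mm wide; open, the fingers measure 130 mm over their backs; the gripper's body (75 mm by 190 mm) begins 47 mm behind the grasp point.
Start: joints at [-1.492, 0.342, 1.524, -0, 1.275, -0.146], TCP at [117.049, -511.788, 404.741] pointing down, gripper open.
Joint ranges: [-2.53, 2.53], [-0.77, 2.02], [0.04, 2.7], [-1, 4.14], [0.28, 2.66], [-3.11, 3.11]. Speed limits (rad/s): [2.57, 2.57, 3.14, 3.14, 3.14, 3.14].

## Interface

Orientations are given as [roll, pitch, yaw] about the fixed x, y, z axes, in that order (R = Rz(yaw) Ry(pitch) Rx(roll)).
In Python, from plant import bot gives the robot as it stands.
- The arm moves only by the shell command python3 shift.py 'ROWS'. ROWS is a JSON list of rows, 1 to 5 of them, each of 5 numbers: the finger opening in mm, then dx, dy, dz in mm, then a turn about the tool's z in rad; each row is the pose to reach, as a shift and turn from the pose commanded when the command began, along the tool's axes at that moment; what a row does not reach only later rows make up. A row lasts 1/8 s, in which the tool goes at most 62.5 mm and 0.188 rad, less where a joint would pass 70% of its speed; a pose out of reach is approached as far as the arm can. The fingers move at their own pace and stop on an object; the grip force is fixed at half the most. Time passes only in rows, so rows that do not move let the fingers close. It prints the time, the measured TCP pose, the force, the opening and the grip force at its end.
- bot.get_obs(): the state, without advancing time (a new reading comes with each control period).
- bot.capture(name): name is "scene" or "top" or "wrist"; returns a dict with "color" (384x512x3 uint8, red, green, blue), "K" (3x3 intrinsics, pixels), "k1" (the pictures are not rectified: a ray, as slopes to the right and down, at radius r is drawn at 1 + k1 r^2 times it, then the intrinsics apply), "R" (3x3) and "t" (3): a world point X has camera coordinates R X + t. Camera axes: x right, y down, z forward; pixel columns grow to the right and rows downward; lengths in mm; the calibration is good to about 2 mm. A picture is of the moment at which its call begins. There is no depth.
- bot.close_job(): hands the job in; it is judged then, once.
The state is a dict: "time": time; "joint_positions": joint angles; "dq": joint speeds; "tau": joint torques, N m; "tool_pos": TCP position; "tcp_rot": TCP orientation; "contact_force": force on the tool from outside, world axes, zero at the start; "moment": the same for the moment, N m; "grip_width": finger opening in mm; "finger_force": force on a finger pad.
Only numpy, scipy, OpenCV 4.12 (cv2) and the standard library are available. Lean on these libraries where they do the work, as an engineer would, in place of code of your own. Each camera call takes 0.05 s, during which the arm holds its last target. There are 200 camera calls.

## Task

Clear the worktop: sweep the three tea lights across the worktop and over the lip into the blue crumb pan with your fingertips, so that each lies flat and wholly inside the pan. Only push them: do not pick up, lift or tip over any of them. Leave the tumbler, the flat tin and the keys where they are, and finish with the hand clear.

Things in the scene. Friction and masses are not known exactly. Their poses are not given: they have to be found in the camera images.
- light_a: tea light: round aluminium cup with pale wax and a dark wick, 38 mm across, 15 mm high, 12 to 24 g, lying upright on the worktop; origin at the centre of its underside, z up. The three tea lights are alike. It slides freely and goes up the pan's sloping lip when pushed level
- light_b: tea light: round aluminium cup with pale wax and a dark wick, 38 mm across, 15 mm high, 12 to 24 g, lying upright on the worktop; origin at the centre of its underside, z up. The three tea lights are alike. It slides freely and goes up the pan's sloping lip when pushed level
- light_c: tea light: round aluminium cup with pale wax and a dark wick, 38 mm across, 15 mm high, 12 to 24 g, lying upright on the worktop; origin at the centre of its underside, z up. The three tea lights are alike. It slides freely and goes up the pan's sloping lip when pushed level
- crumb_pan: small blue dustpan that stands fast (does not slide). Inside 190 mm wide (its own x), 120 mm deep (y); side and back walls 38 mm high, 4 mm thick; floor 2.5 mm above the worktop. The mouth is the open side, facing its own -y; the handle sticks out 87 mm behind the back, at most 32 mm high. Origin on the worktop, midway between the sides and 60 mm inside the mouth edge; z up
- pan_mouth (a point): middle of the crumb pan's mouth edge, at worktop height; axes as the pan's: +y points straight into the pan, x along the mouth (mouth open from x = -95 to +95 mm). From the edge a lip slopes up over 20 mm to the 2.5 mm floor; the inner face of the back wall is at y = 120 mm
- tumbler: small clear, slightly whitish drinking glass, 46 mm across, 57 mm high, standing loose among the tea lights; to be left alone; origin at the centre of its underside
- sardine_tin: flat oblong loose tin, 63 x 105 (its own y) x 26 mm, on the far side; to be left alone; origin at the centre of its underside
- keys: loose bunch of keys with a red tag, 84 x 118 (its own y) x 8 mm, at the right; to be left alone; origin at the centre of its underside

How it is judged (in metres and radians):
At the end, for the whole second after the job is handed in: all three tea lights lie upright and at rest (under 20 mm/s) on the pan's floor or lip, each wholly past the mouth edge (centre at least 19 mm inside it) and between the side walls; the tumbler, flat tin and keys are within 20 mm of where they stood (y of light_a in the frame of pan_mouth between 0.019 and 0.115 m and x of light_a in the frame of pan_mouth between -0.09 and 0.09 m and height (world z) of each of light_a, light_b, light_c below 0.01 m and angle between each of light_a, light_b, light_c's own z axis and vertical below 0.25 rad and linear speed of each of light_a, light_b, light_c below 0.02 m/s and y of light_b in the frame of pan_mouth between 0.019 and 0.115 m and x of light_b in the frame of pan_mouth between -0.09 and 0.09 m and y of light_c in the frame of pan_mouth between 0.019 and 0.115 m and x of light_c in the frame of pan_mouth between -0.09 and 0.09 m and distance of each of tumbler, sardine_tin, keys from where it was at the start of the episode below 0.02 m); the robot touches nothing.
It fails at once if a tea light is lifted more than 12 mm off the worktop (height (world z) of any of light_a, light_b, light_c above 0.012 m).
It fails at once if a tea light is tipped over (more than 35 degrees) (angle between any of light_a, light_b, light_c's own z axis and vertical above 0.6 rad).
It fails at once if the tumbler, flat tin or keys are moved more than 20 mm (distance of any of tumbler, sardine_tin, keys from where it was at the start of the episode above 0.02 m).
It fails at once if the tumbler is knocked over (angle between tumbler's own z axis and vertical above 0.6 rad).
It also fails if it takes over 58 s, if anything falls off the work surface, if the arm or the gripper's body presses on something with over 40 N, if the wrist force passes 120 N, or if a joint passes its speed limit or range.

## Working session

There is one attempt and no reset: what is moved stays moved. The work goes in short steps, Python scripts to look and compute and a shell command to move; the robot and the scene stay as the last step left them, time stands still between calls to the robot, and variables do not carry over. Pictures are saved under pics/ and viewed, at most 10 in all, crops included, and the job is handed in when it is done.

```bash
mkdir -p pics
cat > h.py <<'E'
import numpy as np, cv2
from plant import bot
def snap(n,f):
    c=bot.capture(n); cv2.imwrite(f,cv2.cvtColor(c["color"],cv2.COLOR_RGB2BGR)); 
    np.savez(f+'.npz',**{k:c[k] for k in("K","k1","R","t")}); return c
def back(c,px,z):
    K,R,t=c["K"],c["R"],c["t"]; k=float(c["k1"]); out=[]
    px=np.atleast_2d(np.array(px,float)); zz=np.broadcast_to(z,(len(px),))
    n=cv2.undistortPoints(px[:,None],K,np.array([k,0,0,0.]))[:,0]
    C=-R.T@t
    for (u,v),h in zip(n,zz):
        d=R.T@np.array([u,v,1]); out.append(C+d*(h-C[2])/d[2])
    return np.array(out)
E
python3 - <<'E'
from h import *
a=snap("top","pics/top1.png"); b=snap("scene","pics/sc1.png")
o=bot.get_obs(); print(o["time"],o["tool_pos"],o["tcp_rot"])
E
```

```text
0.1 [ 117.04242564 -511.67668232  404.1157468 ] [-3.14023719e+00 -2.17187701e-04  2.24818817e-01]
```

View pics/top1.png

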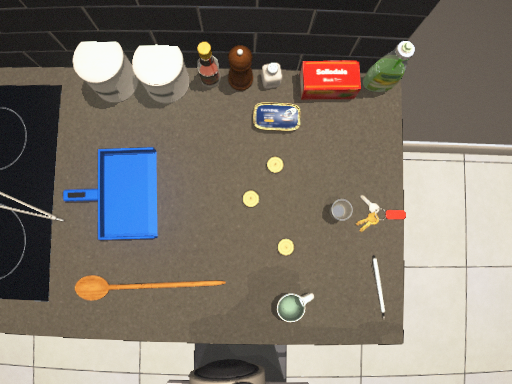

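View pics/sc1.png

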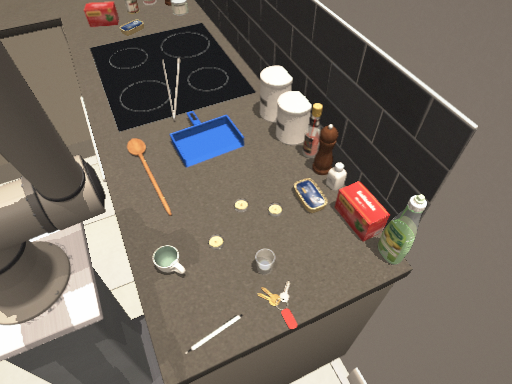

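The top view shows the tea lights at about (275,165), (251,199) and (286,247). The pan mouth runs along col 157, rows 148–240, opening right. The tumbler is at (342,210), the tin at (277,117) and the mug at (291,307).

```bash
python3 - <<'E'
from h import *
c=np.load("pics/top1.png.npz"); im=cv2.imread("pics/top1.png"); hsv=cv2.cvtColor(im,cv2.COLOR_BGR2HSV)
m=cv2.inRange(hsv,(20,40,150),(40,255,255))
n,l,s,ce=cv2.connectedComponentsWithStats(m)
for i in range(1,n):
    if s[i,4]>80: print(ce[i],s[i],back(c,ce[i],14)[0].round(1))
b=cv2.inRange(hsv,(100,150,60),(125,255,255)); b[:,:60]=0;b[:,200:]=0
ys,xs=np.where(b); print(xs.min(),xs.max(),ys.min(),ys.max())
cn=max(cv2.findContours(b,0,2)[0],key=cv2.contourArea); print(cv2.approxPolyDP(cn,3,True)[:,0].tolist())
P=[(157,148),(158,239),(99,150),(98,240)]
print("pan z38",back(c,P,38).round(1).tolist()); print("z0",back(c,P,0).round(1).tolist())
print("spoon tip,mug c, mug handle,tumbler,tin L,R corners bottom", back(c,[(224,283),(291,307),(313,297),(342,210),(254,129),(299,130)],[8,60,40,57,26,26]).round(0).tolist())
E
python3 -c "
import cv2
im=cv2.imread('pics/top1.png')[130:330,80:360];cv2.imwrite('pics/crop1.png',cv2.resize(im,None,fx=2.8,fy=2.8,interpolation=2))"
```

```text
[203.69565217  47.70289855] [197  42  14  13 138] [908.3  94.5  14. ]
[276.68421053 116.53289474] [253 102  48  29 304] [747.9 -76.6  14. ]
[274.77884615 164.17307692] [267 157  17  16 208] [638.7 -73.8  14. ]
[250.50925926 198.30555556] [243 190  16  17 216] [561.2 -21.2  14. ]
[369.30821918 220.37671233] [360 211  19  20 146] [ 517.2 -287.2   14. ]
[285.50691244 246.49769585] [278 238  16  17 217] [ 456.7 -100.2   14. ]
63 156 147 239
[[152, 147], [98, 149], [98, 188], [64, 190], [64, 200], [98, 201], [99, 239], [156, 237]]
pan z38 [[665.2, 186.2, 38.0], [467.1, 176.0, 38.0], [658.5, 315.4, 38.0], [461.2, 307.3, 38.0]]
z0 [[672.2, 193.3, 0.0], [467.0, 182.7, 0.0], [665.3, 327.2, 0.0], [460.9, 318.8, 0.0]]
spoon tip,mug c, mug handle,tumbler,tin L,R corners bottom [[374.0, 33.0, 8.0], [331.0, -110.0, 60.0], [350.0, -159.0, 40.0], [537.0, -217.0, 57.0], [715.0, -26.0, 26.0], [715.0, -126.0, 26.0]]
```

View pics/crop1.png

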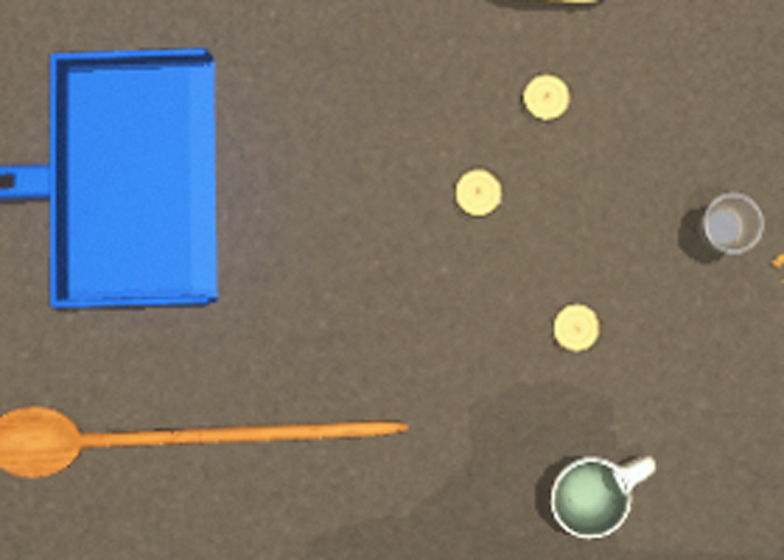

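```bash
cat > to.py <<'E'
# python3 to.py x y ztip yaw : shift needed in tool axes from the current pose
import sys; from h import *
from scipy.spatial.transform import Rotation as Ro
o=bot.get_obs(); x,y,z,w=map(float,sys.argv[1:5])
R=Ro.from_euler('xyz',o["tcp_rot"]); p=np.array(o["tool_pos"])
yaw=o["tcp_rot"][2]
print("t",round(o["time"],2),"pos",p.round(1),"rot",np.round(o["tcp_rot"],3),"shift",R.inv().apply(np.array([x,y,z+178])-p).round(1),"turn",round(yaw-w,3),"F",np.round(o["contact_force"],1))
E
python3 shift.py '[[26,53,-34,14,-0.18],[26,106,-67,28,-0.36],[26,160,-100,42,-0.54],[26,213,-134,56,-0.72],[26,266,-168,70,-0.9]]'
python3 to.py 561 -68 70 1.571
python3 - <<'E'
from h import *
a=np.load("pics/top1.png.npz");b=np.load("pics/sc1.png.npz")
def n(c,p): return cv2.undistortPoints(np.array([[p]],float),c["K"],np.array([float(c["k1"]),0,0,0]))[0,0]
def tri(p,q):
    X=cv2.triangulatePoints(np.c_[a["R"],a["t"]],np.c_[b["R"],b["t"]],n(a,p),n(b,q));return (X[:3]/X[3]).ravel().round(0)
print("mug rim",tri((291,307),(167,256)),"light",tri((285.5,246.5),(216,240)))
E
```

```text
time: 0.72
tool_pos: [333.2, -294.0, 336.4]
tcp_rot: [3.141, 0.0, 1.13]
contact_force: [1.0, -0.8, -0.3]
grip_width: 46.2
finger_force: 0.0
t 0.72 pos [ 333.2 -294.   336.4] rot [3.141 0.    1.13 ] shift [301.5 109.7  88.4] turn -0.441 F [ 1.  -0.8 -0.3]
mug rim [ 331. -111.   51.] light [ 458. -100.   19.]
```

```bash
python3 shift.py '[[26,60,22,18,-0.1],[26,120,44,35,-0.2],[26,180,66,52,-0.3],[26,240,88,70,-0.44],[26,294,108,85,-0.44]]'
python3 shift.py '[[26,0,0,0,0],[26,0,0,0,0]]' >/dev/null; python3 to.py 561 -68 6 1.571
```

```text
time: 1.35
tool_pos: [549.3, -83.4, 254.1]
tcp_rot: [-3.141, 0.0, 1.566]
contact_force: [0.6, -0.9, 0.2]
grip_width: 25.7
finger_force: 0.0
t 1.6 pos [547.8 -85.  254.5] rot [-3.14   0.     1.566] shift [17.  13.2 70.4] turn -0.005 F [-0.5  0.  -0.5]
```

```bash
python3 shift.py '[[26,8,13,20,0],[26,13,13,50,0],[26,13,13,70,0],[26,13,13,70,0]]'
python3 to.py 561 247 6 1.571
python3 -c "
from h import *
c=snap('top','pics/top2.png');cv2.imwrite('pics/crop2.png',cv2.resize(cv2.imread('pics/top2.png')[130:330,80:360],None,fx=2.8,fy=2.8))"
```

```text
time: 2.1
tool_pos: [560.1, -73.3, 184.2]
tcp_rot: [-3.139, -0.0, 1.563]
contact_force: [0.3, -0.2, 0.4]
grip_width: 25.9
finger_force: 0.0
t 2.1 pos [560.1 -73.3 184.2] rot [-3.139 -0.     1.563] shift [320.3  -1.6   0.4] turn -0.008 F [ 0.3 -0.2  0.4]
```

View pics/crop2.png

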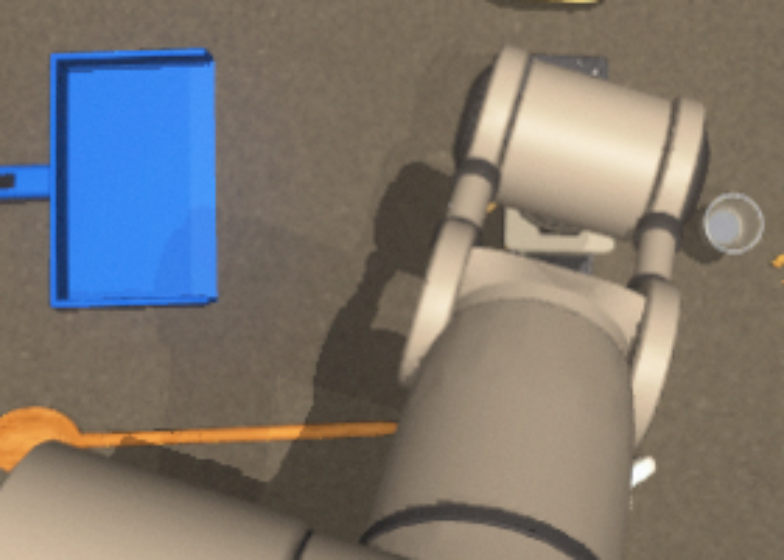

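The arm hides light_b from the top camera here, and the tumbler at (735,222) is undisturbed. I'll push B.

```bash
python3 shift.py '[[26,20,0,0,0],[26,45,0,0,0],[26,75,0,0,0],[26,105,0,0,0],[26,135,0,0,0]]' | grep -E 'pos|force'
python3 shift.py '[[26,30,0,0,0],[26,60,0,0,0],[26,85,0,0,0],[26,105,0,0,0],[26,120,0,0,0]]'| grep -E 'pos|force'
python3 shift.py '[[26,13,0,0,0],[26,26,0,0,0],[26,39,0,0,0],[26,50,0,0,0],[26,60,0,0,0]]'| grep -E 'pos|force'
python3 to.py 561 247 6 1.571
```

```text
tool_pos: [561.9, 64.8, 186.2]
contact_force: [0.5, -0.7, -0.2]
finger_force: 0.1
tool_pos: [562.6, 184.3, 185.6]
contact_force: [-0.1, -0.3, -0.2]
finger_force: 0.2
tool_pos: [563.1, 243.5, 184.8]
contact_force: [-0.9, -0.7, -0.1]
finger_force: 0.2
t 4.03 pos [563.1 243.5 184.8] rot [-3.141  0.     1.565] shift [ 3.5 -2.1  0.8] turn -0.006 F [-0.9 -0.7 -0.1]
```

```bash
python3 shift.py '[[26,-20,0,0,0],[26,-50,0,-25,0],[26,-100,10,-60,0],[26,-155,20,-60,0],[26,-210,40,-60,-0.05]]' | grep -E 'pos'
python3 shift.py '[[26,-55,20,0,-0.05],[26,-105,30,0,-0.05],[26,-155,40,0,-0.05],[26,-155,40,0,-0.05]]'| grep -E 'pos'
python3 to.py 643.7 -121 6 1.672
python3 -c "
from h import *
c=snap('top','pics/top3.png');cv2.imwrite('pics/crop3.png',cv2.resize(cv2.imread('pics/top3.png')[130:330,80:360],None,fx=2.8,fy=2.8))"
```

```text
tool_pos: [601.5, 30.1, 245.6]
tool_pos: [648.3, -125.4, 244.6]
t 5.15 pos [ 648.3 -125.4  244.6] rot [3.141e+00 1.000e-03 1.659e+00] shift [ 4.9 -4.2 60.6] turn -0.013 F [0.2 0.3 0.6]
```

View pics/crop3.png

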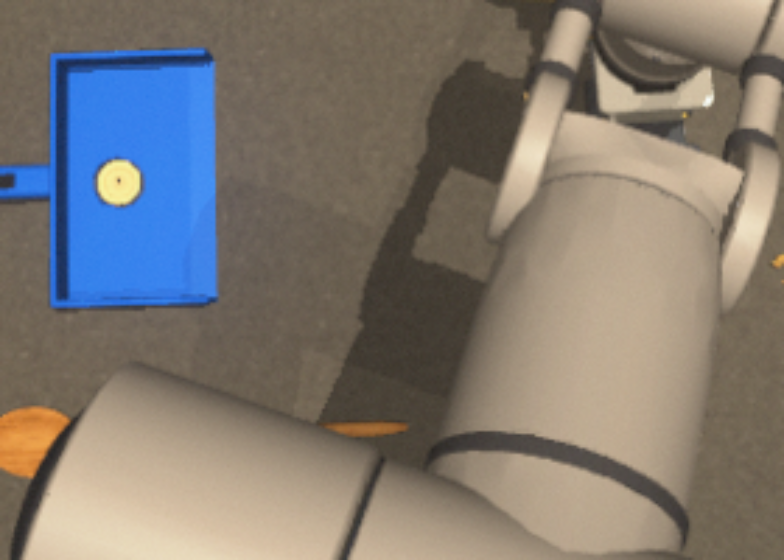

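B lies deep and centred in the pan at crop (119,182). Next is A.

```bash
python3 shift.py '[[26,2,-4,25,-0.013],[26,5,-4,50,-0.013],[26,5,-4,61,-0.013],[26,5,-4,61,-0.013]]' | grep -E 'pos|rot|contact'
python3 to.py 610.6 208 6 1.672
```

```text
tool_pos: [643.9, -115.2, 183.4]
tcp_rot: [-3.14, -0.001, 1.679]
contact_force: [-0.3, -0.0, -0.2]
t 5.7 pos [ 643.9 -115.2  183.4] rot [-3.140e+00 -1.000e-03  1.679e+00] shift [324.9   1.7  -0.4] turn 0.007 F [-0.3 -0.  -0.2]
```

```bash
python3 shift.py '[[26,20,0,0,0],[26,45,0,0,0],[26,75,0,0,0],[26,105,0,0,0],[26,135,0,0,0]]' | grep -E 'pos|force'
python3 shift.py '[[26,30,0,0,0],[26,60,0,0,0],[26,85,0,0,0],[26,105,0,0,0],[26,120,0,0,0]]'| grep -E 'pos|force'
python3 shift.py '[[26,15,0,0,0],[26,30,0,0,0],[26,45,0,0,0],[26,58,0,0,0],[26,67,0,0,0]]'| grep -E 'pos|force'
python3 to.py 452 -150 66 1.4
```

```text
tool_pos: [629.2, 21.3, 184.7]
contact_force: [-0.1, 0.3, 0.4]
finger_force: 0.1
tool_pos: [616.5, 139.5, 184.3]
contact_force: [-0.1, -0.3, 0.3]
finger_force: 0.1
tool_pos: [609.6, 205.1, 183.8]
contact_force: [-0.4, 0.4, 0.8]
finger_force: 0.0
t 7.58 pos [609.6 205.1 183.8] rot [-3.142  0.     1.678] shift [-336.2 -194.8  -60.1] turn 0.278 F [-0.4  0.4  0.8]
```

```bash
python3 shift.py '[[26,-20,0,0,0],[26,-50,-10,-25,0.05],[26,-95,-40,-60,0.1],[26,-145,-75,-60,0.2],[26,-195,-110,-60,0.278]]' | grep -E 'pos'
python3 to.py 449 -146 66 1.4
python3 -c "
from h import *
c=snap('top','pics/top4.png');cv2.imwrite('pics/crop4.png',cv2.resize(cv2.imread('pics/top4.png')[130:330,80:360],None,fx=2.8,fy=2.8))"
```

```text
tool_pos: [520.0, -4.0, 244.6]
t 8.2 pos [520.   -4.  244.6] rot [3.140e+00 1.000e-03 1.396e+00] shift [-152.2  -45.3    0.6] turn -0.004 F [ 1.5 -0.4  0.5]
```

View pics/crop4.png

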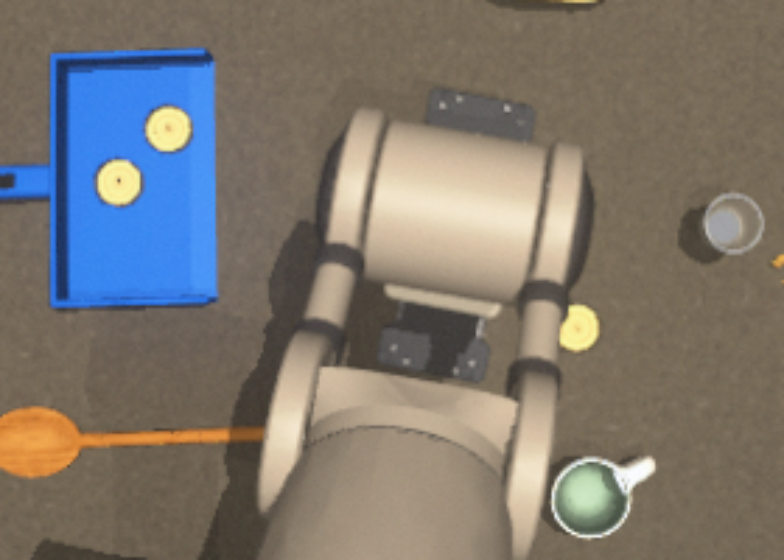

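A now lies at crop (168,129) and B at (119,182), both wholly in the pan. C is untouched at (578,328).

```bash
python3 shift.py '[[26,-50,-15,0,0],[26,-100,-30,0,0],[26,-140,-43,0,0],[26,-152,-45,0,0],[26,-152,-45,0,0]]' | grep -E 'pos'
python3 to.py 449 -146 6 1.4
```

```text
tool_pos: [450.9, -144.3, 244.1]
t 8.88 pos [ 450.9 -144.3  244.1] rot [3.141 0.    1.397] shift [-2.  -1.6 60.1] turn -0.003 F [-0.2 -0.3 -0.5]
```

```bash
python3 shift.py '[[26,-2,-1,25,0],[26,-2,-1,50,0],[26,-2,-1,60,0],[26,-2,-1,60,0]]' | grep -E 'pos|rot|contact'
python3 to.py 509 209 6 1.4
```

```text
tool_pos: [449.9, -144.6, 183.6]
tcp_rot: [-3.14, -0.0, 1.401]
contact_force: [0.2, 0.5, 0.8]
t 9.38 pos [ 449.9 -144.6  183.6] rot [-3.14  -0.     1.401] shift [ 3.585e+02 -1.600e+00 -3.000e-01] turn 0.001 F [0.2 0.5 0.8]
```

```bash
python3 shift.py '[[26,20,0,0,0],[26,45,0,0,0],[26,75,1,0,0],[26,105,2,0,0],[26,135,3,0,0]]' | grep -E 'pos|force'
python3 shift.py '[[26,30,2,0,0],[26,60,4,0,0],[26,90,6,0,0],[26,115,8,0,0],[26,135,9,0,0]]'| grep -E 'pos|force'
python3 shift.py '[[26,18,0,0,0],[26,36,0,0,0],[26,52,0,0,0],[26,65,0,0,0],[26,75,0,0,0]]'| grep -E 'pos|force'
python3 shift.py '[[26,-20,0,0,0],[26,-50,0,-20,0],[26,-100,0,-60,0],[26,-150,0,-100,0],[26,-150,0,-100,0]]'| grep -E 'pos|force'
python3 -c "
from h import *
c=snap('top','pics/top5.png');cv2.imwrite('pics/crop5.png',cv2.resize(cv2.imread('pics/top5.png')[90:330,80:420],None,fx=2.3,fy=2.3))
hsv=cv2.cvtColor(cv2.imread('pics/top5.png'),cv2.COLOR_BGR2HSV)
n,l,s,ce=cv2.connectedComponentsWithStats(cv2.inRange(hsv,(20,40,150),(40,255,255)))
for i in range(1,n):
    if s[i,4]>80: print(ce[i].round(1),back(c,ce[i],17)[0].round(1))
"
```

```text
tool_pos: [476.2, -11.5, 185.0]
contact_force: [-0.1, 0.2, -0.5]
finger_force: 0.1
tool_pos: [507.9, 120.3, 185.1]
contact_force: [0.5, -0.1, -0.3]
finger_force: 0.1
tool_pos: [520.3, 193.4, 183.8]
contact_force: [0.1, -0.1, 0.6]
finger_force: 0.1
tool_pos: [494.6, 41.3, 286.5]
contact_force: [0.0, -0.4, 0.6]
finger_force: 0.0
[203.7  47.7] [907.   94.2  17. ]
[276.6 116.7] [746.6 -76.2  17. ]
[139.7 175.6] [606.1 226.2  17. ]
[122.  194.7] [562.7 264.   17. ]
[143.6 212.7] [524.  213.7  17. ]
[206.9 220.6] [509.9  73.4  17. ]
[369.4 220.4] [ 517.  -286.6   17. ]
[246.  224.3] [503.6 -12.5  17. ]
[143.1 317.9] [294.4 207.5  17. ]
[236.2 327.2] [279.6   4.3  17. ]
```

View pics/crop5.png

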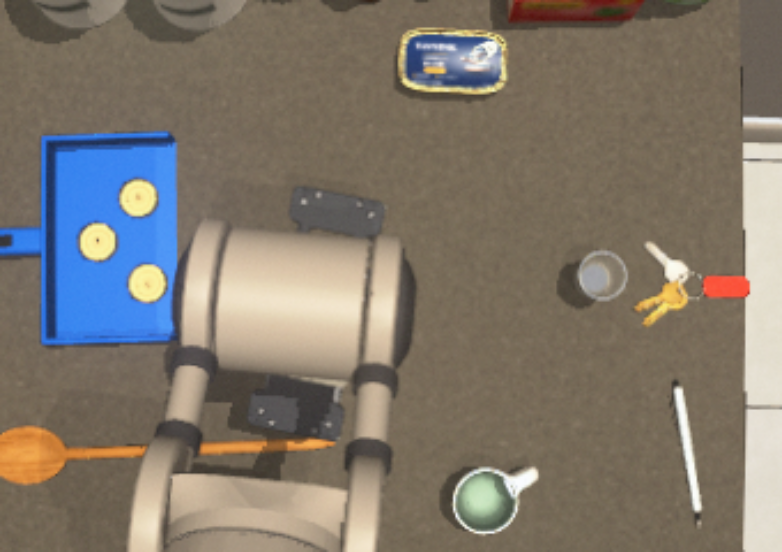

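All three are in the pan, at crop (138,198), (98,242) and (147,283), and the other items haven't moved. C sits only about 28 mm past the mouth edge, partly on the lip, so I'll nudge it about 15 mm further.

```bash
python3 shift.py '[[26,30,0,30,0],[26,60,0,60,0],[26,90,0,85,0],[26,110,0,100,0],[26,125,0,100,0]]'| grep -E 'pos|force'
python3 shift.py '[[26,12,0,0,0],[26,22,0,0,0],[26,32,0,0,0],[26,41,0,0,0],[26,41,0,0,0]]'| grep -E 'pos|force'
python3 shift.py '[[26,-20,0,0,0],[26,-60,0,-20,0],[26,-110,0,-60,0],[26,-170,0,-100,0],[26,-200,0,-120,0]]'| grep -E 'pos|force'
python3 shift.py '[[26,0,0,0,0],[26,0,0,0,0],[26,0,0,0,0]]' >/dev/null
python3 -c "
from h import *
c=snap('top','pics/top6.png');cv2.imwrite('pics/crop6.png',cv2.resize(cv2.imread('pics/top6.png')[90:330,60:420],None,fx=2.2,fy=2.2))
hsv=cv2.cvtColor(cv2.imread('pics/top6.png'),cv2.COLOR_BGR2HSV)
n,l,s,ce=cv2.connectedComponentsWithStats(cv2.inRange(hsv,(20,40,150),(40,255,255)))
for i in range(1,n):
    if s[i,4]>150 and ce[i][0]<160: print(ce[i].round(1),back(c,ce[i],17)[0].round(1))
"
```

```text
tool_pos: [515.4, 169.1, 182.4]
contact_force: [0.6, 0.1, 0.3]
finger_force: 0.0
tool_pos: [523.0, 208.9, 184.0]
contact_force: [-0.7, 0.1, 0.7]
finger_force: 0.0
tool_pos: [487.7, 8.3, 305.2]
contact_force: [0.6, 0.1, -0.1]
finger_force: 0.0
[139.7 175.6] [606.1 226.1  17. ]
[122.  194.7] [562.7 264.   17. ]
[136.7 211.3] [526.6 229.2  17. ]
```

View pics/crop6.png

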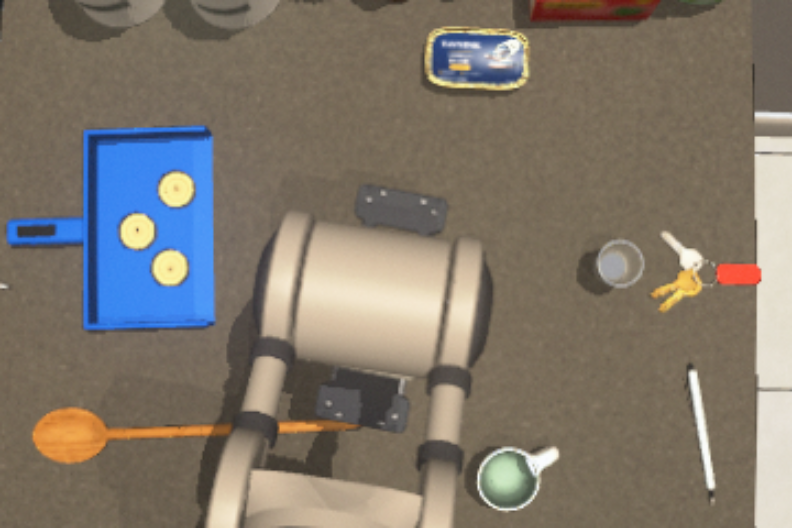

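All three tea lights lie flat in the pan, at crop (176,189), (137,231) and (170,268). The tumbler, tin and keys are where they were, and the hand is clear.

```bash
python3 -c "
from plant import bot
print(bot.close_job())"
```

```text
the job is handed in; nothing more can be done
None
```

I swept all three tea lights into the crumb pan, where they lie flat; the tumbler, tin and keys look unmoved, the hand is clear, and the job is handed in (no verdict was returned).

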